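# Park the long jars at the top of the sloped rack

### The job

Three pill jars lie on their sides at the low end of the sloped three-lane rack. With the fingertips, push each of the two long jars up its own lane until it drops into the seat against the stop at the top, so that it stays there and does not roll back. Do not lift or carry any jar, leave the short jar at the bottom of its lane, and do not disturb the other things on the counter.

Things in the scene. Friction and masses are not known exactly. Their poses are not given: they have to be found in the camera images.
- deck: Fixed sloped grey deck with three straight lanes side by side. x runs uphill along the lanes (8 degrees above level, away from the robot within 0.3 rad), y across to the left, z square to the lane floor. Origin: middle of the middle lane's floor, at its low end, 35 mm above the counter. Lane centre lines at y = -94, 0, +94 mm. Lanes 88 mm wide; walls 14 mm above the floor.
- lip (a point): Low end of the middle lane: centre of the top edge of a lip across all lanes, 10 mm high above the lane floor, 4 mm thick (deck x from -4 to 0). The jars lie against it at the start; their rear sides bulge out over it at mid height, open to the robot's side.
- step (a point): Middle lane's step, on the floor at deck x = 155 mm. The floor (z = 0) runs straight from the lip to here, then drops sharply by 6 mm into the seat. A jar let go with its centre short of this rolls back down; past it, it drops into the seat and the step holds it. The same in all lanes.
- lane_mid_seat (a point): Where the centre of a jar seated in the middle lane lies (deck x = 171 mm, z = 18 mm); the other lanes' seats are 94 mm to either side. The stop is a plate across all lanes at deck x = 198 mm, its top 26 mm above the lane floor; a seated jar has some 3 mm of play between step and stop.
- jar_a: Long white plastic jar, 48 mm diameter, 80 mm long, 65 to 165 g, lying across its lane. Origin at its centre, y along its axis (across the lane); x and z turn as it rolls. At the start it rests against the low-end lip, its centre at deck x = 20 mm, z = 24 mm, in any one of the three lanes. In the seat its centre is at deck x = 171 to 174 mm, z = 18 mm.
- jar_b: The second long jar, the same in every way as jar_a, in another lane.
- jar_short: Short white plastic jar, 48 mm diameter but only 50 mm long, 40 to 105 g, lying in the remaining lane in the same manner. Origin at its centre, y along its axis. It is to stay at the low end.
- spray: Bystander: upright bottle, 54 mm diameter, 150 mm tall, on the counter left of the rack. Origin at its foot.
- pill_cup: Bystander: steel cup, 56 mm diameter, 50 mm tall, on the counter right of the rack. Origin at its foot.
- carton: Bystander: carton 50 x 100 x 45 mm, on the counter beyond the rack's high end. Origin under its centre.
- tin: Bystander: squat tin, 52 mm diameter, 30 mm tall, on the counter beyond the rack's high end. Origin under its centre.
- spool: Bystander: white plastic ring, 68 mm outside diameter, 25 mm tall, lying flat on the counter in front and left of the rack. Origin under its centre.
- spatula: Bystander: spatula about 180 mm long lying on the counter right of the rack, along its x. Origin near its middle.
Things that resemble listed ones, but are neither listed nor needed, are in the scene too. What is shaped like the jar_b but pink or red is not meant.

How it is judged:
By the outcome, as a careful person would: the job done as asked, in the order asked, and still so for the second after the job is handed in, with the robot touching nothing.
It also fails if it takes over 48 s, if anything falls off the work surface, if the arm or the gripper's body presses on something with over 40 N, if the wrist force passes 120 N, or if a joint passes its speed limit or range.

### The arm

A 6-joint arm with a two-finger parallel gripper is mounted at the origin on the work surface. World frame = base frame: x ahead of the robot, y to its left, z up, the work surface at z = 0. Lengths are in m, angles in rad, forces in N, time in s.
With the tool pointing down it reaches from about 0.25 to 0.775 m from the base axis. Payload 4 kg.
Tool frame: the origin (TCP) lies at the very end of the fingers, on their centre line; the grasp point (between the pads) lies 19 mm behind it; z points along the fingers, y is the line along which they close (so a half turn about z gives the same grasp; the last joint's range is limited). The gripper opens to 94 mm and grips with 3 to 60 N. Pads are 16 mm wide; open, the fingers measure 119 mm over their backs; the gripper's body (75 mm by 177 mm) begins 78 mm behind the grasp point.
Start: joints at [1.164, 0.087, 1.371, -0, 1.684, -0.103], TCP at [0.165, 0.525, 0.206] pointing down, gripper open.
Joint ranges: [-3.1, 3.1], [-0.76, 2.03], [0.27, 2.55], [-1.08, 4.22], [0.17, 2.65], [-2.57, 2.57]. Speed limits (rad/s): [2.79, 2.79, 3.14, 3.14, 3.14, 3.14].

### API

Orientations are given as [roll, pitch, yaw] about the fixed x, y, z axes, in that order (R = Rz(yaw) Ry(pitch) Rx(roll)).
In Python, from bench import robot gives the robot as it stands. The module is installed in compiled form; this text tells all that it offers.
- The arm moves only by the tool move_arm, never from a script. Its argument "deltas" is one flat list of numbers, 7 for each row, row after row: the turn, a rotation vector about the tool's x, y, z in rad, then the shift along the tool's x, y, z in cm, then the closure, from -1 (fully open) to 1 (shut). A call has 1 to 8 rows; each row is the pose to reach, as a shift and turn from the pose commanded when the call began, along the tool's axes at that moment; what a row does not reach only later rows make up. A row lasts 1/10 s, in which the tool goes at most 50 mm and 8.59 degrees, less where a joint would pass 70% of its speed; a pose out of reach is approached as far as the arm can. A call with a gripper value outside its range is refused whole. The fingers move at their own pace and stop on an object; the grip force is fixed at half the most. Time passes only in rows, so rows that repeat a pose let the fingers close. It gives the time, the measured TCP pose, the force, the opening and the grip force at its end, in the units of the state.
- robot.get_obs(): the state, without advancing time (a new reading comes with each control period).
- robot.snapshot(name): name is "side" or "top" or "wrist"; returns a dict with "image" (384x512x3 uint8, red, green, blue), "depth" (384x512 float32, m along the optical axis (not along the pixel's ray), 0 where there is no reading), "fov_y" (degrees; the focal length in pixels is half the picture's height over the tangent of half this angle, whatever the lens; pixels are square), "cx", "cy" (the principal point, pixels), "origin" and "orientation" of the camera in the world; the wrist camera has in their place "T_tool_cam" (4x4, takes a point from camera to tool coordinates, whose origin is the TCP and whose axes are the flange's). Camera axes: x right, y up, looking along -z (the intrinsics and any distortion apply to the point x, -y, -z); pixel columns grow to the right and rows downward; lengths in m; the calibration is good to about 2 mm. A picture is of the moment at which its call begins: read the wrist's pose just before it.
- robot.close_job(): hands the job in; it is judged then, once.
The state is a dict: "time": time; "joint_positions": joint angles; "qvel": joint speeds; "joint_torque": joint torques, N m; "tool_pos": TCP position; "ee_rot": TCP orientation; "wrist_force": force on the tool from outside, world axes, zero at the start; "wrist_torque": the same for the moment, N m; "width": finger opening in m; "finger_force": force on a finger pad.
Only numpy, scipy, OpenCV 4.12 (cv2) and the standard library are available. Lean on these libraries where they do the work, as an engineer would, in place of code of your own. Each camera call takes 0.05 s, during which the arm holds its last target. There are 200 camera calls.

## Working session

There is one attempt and no reset: what is moved stays moved. The work goes in short steps, Python scripts to look and compute and a tool call to move; the robot and the scene stay as the last step left them, time stands still between calls to the robot, and variables do not carry over. Pictures are saved under pics/ and viewed, at most 10 in all, crops included, and the job is handed in when it is done.

Besides the shell and the picture viewer there is one more tool, called after "Emit:" as a command line: name --argument value ..., lists and objects as JSON in quotes. move_arm: Moves the arm, as the interface text tells. Its arguments: {"type":"object","properties":{"deltas":{"type":"array","items":{"type":"number"}}},"required":["deltas"]}

```bash
mkdir -p pics; cat > h.py <<'E'
from bench import robot
import numpy as np, cv2, pickle
from scipy.spatial.transform import Rotation as R
def snap(n,f):
    o=robot.get_obs(); s=robot.snapshot(n); s['obs']=o
    cv2.imwrite(f'pics/{f}.png',s['image'][:,:,::-1]); pickle.dump(s,open(f'pics/{f}.pkl','wb')); return s
def load(f): return pickle.load(open(f'pics/{f}.pkl','rb'))
def rot(o):
    o=np.array(o,float)
    return o if o.shape==(3,3) else (R.from_euler('xyz',o).as_matrix() if o.size==3 else None)
def pt(s,u,v):
    f=192/np.tan(np.radians(s['fov_y'])/2); d=s['depth'][int(v),int(u)]
    p=np.array([(u-s['cx'])/f*d,-(v-s['cy'])/f*d,-d])
    if 'T_tool_cam' in s:
        p=(np.array(s['T_tool_cam'])@np.r_[p,1])[:3]; return rot(s['obs']['ee_rot'])@p+s['obs']['tool_pos']
    return rot(s['orientation'])@p+s['origin']
E
python3 - <<'E'
from h import *
for n in('top','side'):
    s=snap(n,n+'1'); print({k:v for k,v in s.items() if k not in('image','depth','obs')})
print(s['obs'])
E
```

```text
{'fov_y': 56.11910206009729, 'cx': 249.4947490580448, 'cy': 191.57173619837673, 'origin': array([ 0.38942556, -0.04093668,  0.82160895]), 'orientation': array([ 0.19876187,  0.03210643, -1.59758776])}
{'fov_y': 47.857753606180395, 'cx': 257.36583127554667, 'cy': 194.08004526052247, 'origin': array([0.48130591, 0.89794834, 0.80023253]), 'orientation': array([ 0.91487833,  0.00804598, -3.10038704])}
{'time': 0.05, 'joint_positions': array([ 1.16387790e+00,  8.79518727e-02,  1.37222513e+00, -3.21065126e-05,
        1.68362465e+00, -1.03099640e-01]), 'qvel': array([-0.00035167, -0.00066813, -0.00184381,  0.00058549, -0.00071881,
       -0.00221779]), 'joint_torque': array([ 1.60763670e-03, -3.41538942e+01, -3.03595698e+01,  7.20400480e-02,
        3.05956404e-02, -1.17017753e-04]), 'tool_pos': array([0.16433702, 0.52429683, 0.20432069]), 'ee_rot': array([-3.13939210e+00, -1.95602529e-04,  2.83777007e+00]), 'wrist_force': array([1.09078631, 0.41957456, 0.31212812]), 'wrist_torque': array([ 0.03857977, -0.03772689, -0.05862766]), 'finger_force': 0.0, 'width': 0.09398066795511228}
```

View pics/top1.png

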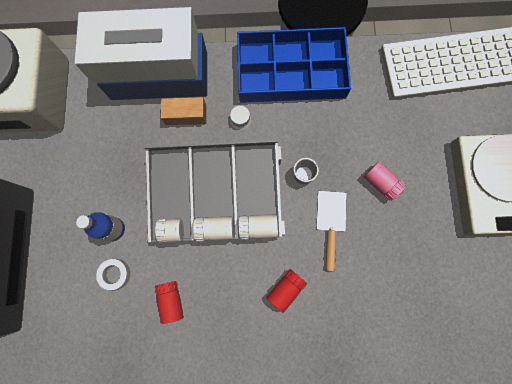

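View pics/side1.png

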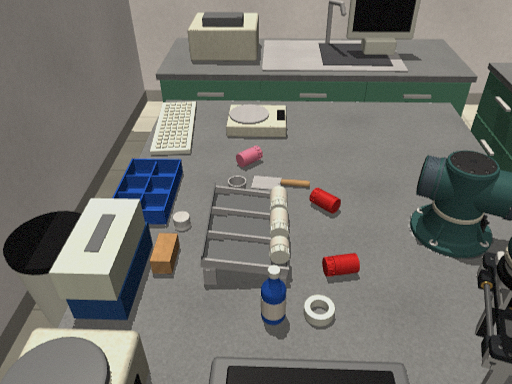

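The top view shows the short jar in the left lane at (168,230). The long jars are in the middle lane at (212,229) and the right lane at (258,227). The red jars at (169,302) and (287,291) stand in front of the rack and are decoys.

```bash
python3 - <<'E'
from h import *
s=load('top1'); c=s['image'][135:250,140:295,::-1]
cv2.imwrite('pics/crop1.png',cv2.resize(c,None,fx=5,fy=5,interpolation=cv2.INTER_CUBIC))
for n,u,v in[('floorM lo',212,205),('floorM hi',212,160),('floorR lo',258,205),('floorR hi',258,160),('floorL lo',169,205),('floorL hi',169,160),('jarM',212,228),('jarR',258,226),('jarS',168,230),('red1',169,302),('red2',287,291),('counter',212,280),('spool',112,262),('spray',83,222),('cup',305,160),('spat',331,270)]: print(n,pt(s,u,v).round(4))
E
```

```text
floorM lo [0.5191 0.0627 0.046 ]
floorM hi [0.6196 0.0612 0.0521]
floorR lo [ 0.5163 -0.038   0.0434]
floorR hi [ 0.6168 -0.0412  0.0489]
floorL lo [0.5224 0.1578 0.0445]
floorL hi [0.6227 0.1574 0.0533]
jarM [0.4647 0.0576 0.0857]
jarR [ 0.4661 -0.0367  0.0848]
jarS [0.4632 0.1482 0.0867]
red1 [0.3173 0.1537 0.0465]
red2 [ 0.3334 -0.0923  0.0473]
counter [ 0.3577  0.0699 -0.0007]
spool [0.4028 0.2864 0.0259]
spray [0.4769 0.2948 0.1501]
cup [ 0.6152 -0.1463  0.0413]
spat [ 0.3729 -0.191   0.0198]
```

View pics/crop1.png

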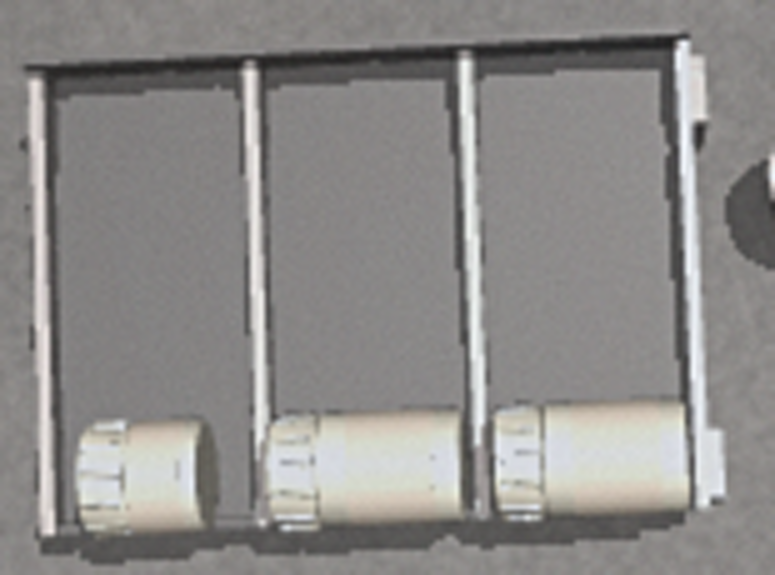

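Crop: the lane walls run from about (262,525) to (250,62) and from (481,515) to (466,50). The jar axes sit at crop rows ~475, 468 and 460, so the rack is yawed slightly. I'll fit its pose with ray-plane intersections.

```bash
cat >> h.py <<'E'
def ray(s,u,v,z):
    f=192/np.tan(np.radians(s['fov_y'])/2)
    d=rot(s['orientation'])@np.array([(u-s['cx'])/f,-(v-s['cy'])/f,-1]); o=np.array(s['origin'])
    return o+d*(z-o[2])/d[2]
E
python3 - <<'E'
from h import *
s=load('top1'); C=lambda a,b,z: ray(s,140+a/5-.4,135+b/5-.4,z).round(4)
for n,l,h in [('W2',(48,535),(38,70)),('W1',(262,525),(250,62)),('W-1',(481,515),(466,50)),('W-2',(703,503),(684,42))]:
    a=C(*l,.049);b=C(*h,.0765); print(n,a,b,'yaw',np.arctan2(*(b-a)[1::-1]),np.linalg.norm(b-a))
# jar outlines at centre height ~.061
for n,l,r in[('S',(78,478),(215,475)),('M',(266,470),(465,465)),('R',(493,465),(690,460))]:
    a=C(*l,.062);b=C(*r,.062);print(n,a,b,(a+b)/2,np.linalg.norm(a-b))
d=s['depth']
# jar top ridge via depth, points in rack area
P=np.array([pt(s,u,v) for v in range(165,215) for u in list(range(157,185,3))+list(range(200,227,3))+list(range(243,268,3)) if d[v,u]>0])
A=np.c_[P[:,:2],np.ones(len(P))]; c=np.linalg.lstsq(A,P[:,2],rcond=None)[0]; print('plane',c,np.degrees(np.arctan(np.hypot(*c[:2]))),np.arctan2(c[1],c[0]), (P[:,2]-A@c).std())
E
```

```text
W2 [0.4433 0.1981 0.049 ] [0.6433 0.1998 0.0765] yaw 0.008499795300540352 0.20188892985996032
W1 [0.4449 0.1057 0.049 ] [0.6435 0.1067 0.0765] yaw 0.005035204173675865 0.20049740646701636
W-1 [0.4464 0.0116 0.049 ] [0.6454 0.0124 0.0765] yaw 0.00402007884616236 0.20089273257138993
W-2 [ 0.4487 -0.0832  0.049 ] [ 0.6455 -0.0822  0.0765] yaw 0.005081257081270384 0.19871459433066307
S [0.4661 0.1819 0.062 ] [0.4656 0.1234 0.062 ] [0.46585 0.15265 0.062  ] 0.05850213671311503
M [0.4671 0.1017 0.062 ] [0.4667 0.0171 0.062 ] [0.4669 0.0594 0.062 ] 0.08460094562119266
R [0.4663 0.0053 0.062 ] [ 0.4659 -0.0778  0.062 ] [ 0.4661  -0.03625  0.062  ] 0.08310096268997127
plane [ 1.32112150e-01 -7.25441848e-05 -2.42881197e-02] 7.525887025296178 -0.00054911056695604 0.0017117872129600517
```

The rack geometry is consistent. The deck origin is at about (0.450, 0.059) with yaw of about 0.01, and the lane y values are mid 0.059 and right -0.036. I'll push with the half-open fingers straddled across each lane so the jar stays square, and start by going over.

Emit:
move_arm --deltas '[0, 0, -0.04, -3.1, -3.2, 0, 0, 0, 0, -0.08, -6.2, -6.4, 0, 0, 0, 0, -0.12, -9.3, -9.6, 0, 0, 0, 0, -0.16, -12.4, -12.8, 0, 0, 0, 0, -0.2, -15.5, -16, 0, 0, 0, 0, -0.24, -18.6, -19.2, 0, 0, 0, 0, -0.28, -21.7, -22.4, 0, 0, 0, 0, -0.31, -24.8, -25.6, 0, 0]'

```text
time: 0.9
tool_pos: [0.3247, 0.2046, 0.2052]
ee_rot: [3.142, -0.0, -3.133]
wrist_force: [-0.0, 0.3, -0.1]
width: 0.0472
finger_force: 0.0
```

Emit:
move_arm --deltas '[0, 0, 0, -2.2, -3.6, 0, 0, 0, 0, 0, -4.4, -7.2, 0, 0, 0, 0, 0, -6.6, -10.9, 0, 0, 0, 0, 0, -8.8, -14.5, 2, 0, 0, 0, 0, -8.8, -14.5, 6, 0, 0, 0, 0, -8.8, -14.5, 10, 0, 0, 0, 0, -8.8, -14.5, 13, 0, 0, 0, 0, -8.8, -14.5, 15.1, 0]'

```text
time: 1.7
tool_pos: [0.4115, 0.0617, 0.0513]
ee_rot: [3.141, -0.005, -3.136]
wrist_force: [-0.5, -0.8, -0.2]
width: 0.0469
finger_force: 0.0
```

```bash
python3 - <<'E'
from h import *
s=snap('wrist','w1'); snap('side','s2'); print(s['obs']['tool_pos'],s['obs']['wrist_force'])
a=cv2.imread('pics/s2.png')[150:310,170:400]; a=cv2.resize(a,None,fx=2.2,fy=2.2)
cv2.imwrite('pics/s2c.png',a)
E
```

```text
[0.41149172 0.06165495 0.05133025] [-0.51662028 -0.78494203 -0.16071118]
```

View pics/s2c.png

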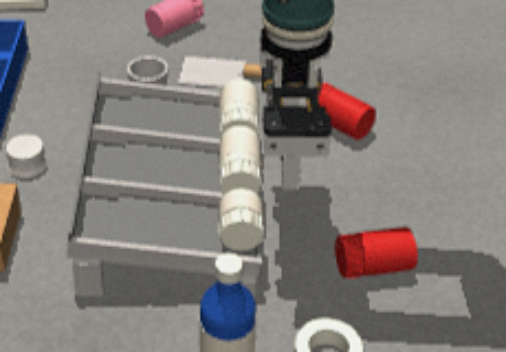

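View pics/w1.png

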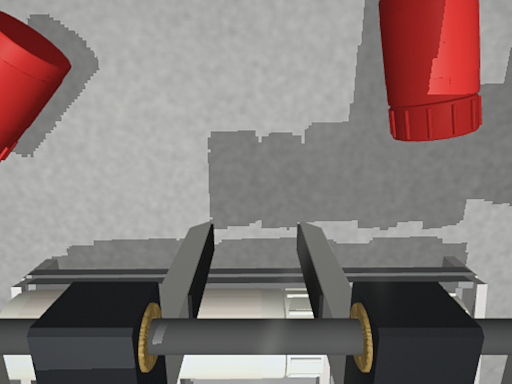

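The fingers are clear, centred behind the middle jar, with the jar at crop (240,150). Now I push it uphill, following the slope.

Emit:
move_arm --deltas '[0, 0, 0, -1, -0.2, 0, 0, 0, 0, 0, -2, -0.2, 0, 0, 0, 0, 0, -2.8, -0.2, -0.1, 0, 0, 0, 0, -3.8, -0.2, -0.2, 0, 0, 0, 0, -5, -0.2, -0.4, 0, 0, 0, 0, -6.5, -0.2, -0.6, 0, 0, 0, 0, -8, -0.2, -0.8, 0, 0, 0, 0, -9.5, -0.2, -1, 0]'

```text
time: 2.6
tool_pos: [0.51, 0.0606, 0.0649]
ee_rot: [3.141, 0.001, -3.135]
wrist_force: [-1.9, 0.3, 1.3]
width: 0.0471
finger_force: 0.8
```

Emit:
move_arm --deltas '[0, 0, 0, -1.3, 0, -0.15, 0, 0, 0, 0, -2.6, 0, -0.3, 0, 0, 0, 0, -3.9, 0, -0.45, 0, 0, 0, 0, -5, 0, -0.6, 0, 0, 0, 0, -5.8, 0, -0.7, 0, 0, 0, 0, -6.5, 0, -0.7, 0, 0, 0, 0, -7.1, 0, -0.7, 0, 0, 0, 0, -7.3, 0, -0.7, 0]'

```text
time: 3.4
tool_pos: [0.5821, 0.0609, 0.0713]
ee_rot: [3.142, 0.0, -3.135]
wrist_force: [0.2, 0.5, -0.2]
width: 0.0469
finger_force: 0.0
```

```bash
python3 - <<'E'
from h import *
s=snap('side','s3'); print(s['obs']['tool_pos'],s['obs']['wrist_force'])
a=s['image'][150:310,170:400,::-1]; cv2.imwrite('pics/s3c.png',cv2.resize(a,None,fx=2.5,fy=2.5))
E
```

```text
[0.58213853 0.06094435 0.0713151 ] [ 0.24648239  0.51800384 -0.20089575]
```

View pics/s3c.png

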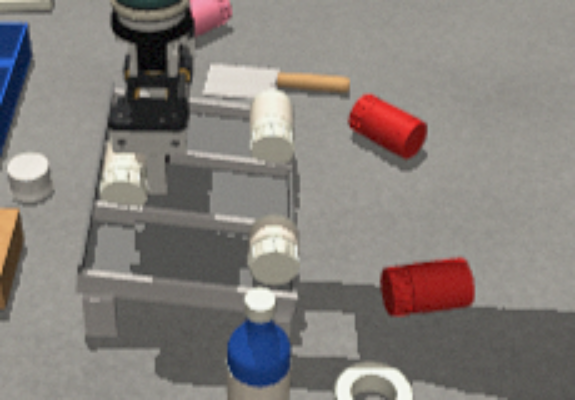

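The jar has dropped into the seat at crop (123,178) and the contact force is zero. I'll back off, lift, and go to the right lane.

Emit:
move_arm --deltas '[0, 0, 0, 2, 0, 0, 0, 0, 0, 0, 2.5, 0, -4, 0, 0, 0, 0, 5, -1.5, -6, 0, 0, 0, 0, 9, -4.5, -6, 0, 0, 0, 0, 13, -7.5, -6, 0, 0, 0, 0, 17.1, -9.6, -5, 0, 0, 0, 0, 17.1, -9.6, -1.5, 0, 0, 0, 0, 17.1, -9.6, 2, 0]'

```text
time: 4.25
tool_pos: [0.4113, -0.037, 0.0523]
ee_rot: [-3.14, 0.006, -3.137]
wrist_force: [0.2, -0.2, 0.0]
width: 0.0473
finger_force: 0.0
```

```bash
python3 - <<'E'
from h import *
s=snap('top','t2'); print(s['obs']['tool_pos'],s['obs']['wrist_force'])
a=s['image'][120:270,140:340,::-1]; cv2.imwrite('pics/t2c.png',cv2.resize(a,None,fx=4,fy=4))
E
```

```text
[ 0.41126767 -0.03695158  0.05226867] [ 0.17287562 -0.24104504  0.01663759]
```

View pics/t2c.png

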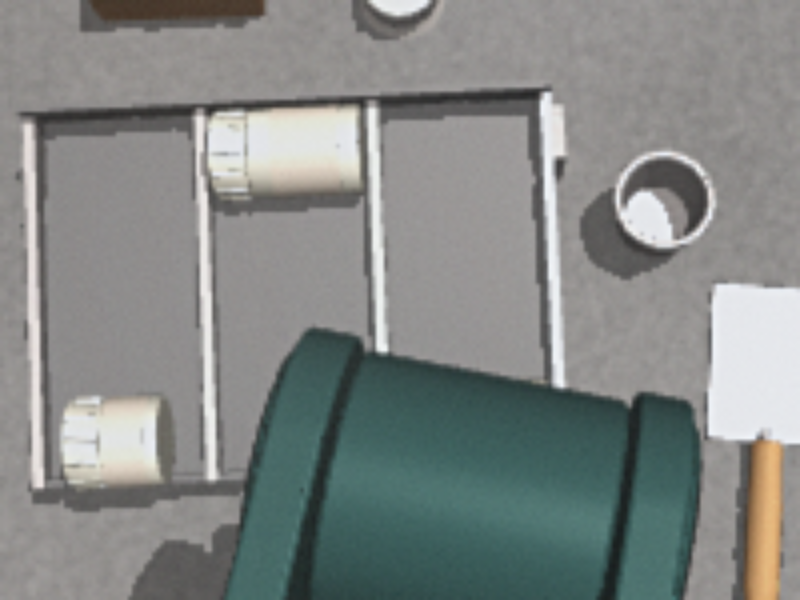

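The middle jar is seated against the stop (crop (285,152)), the short jar hasn't moved (115,440), and the cup is untouched. I'll repeat the same push in the right lane.

Emit:
move_arm --deltas '[0, 0, 0, -1, 0.1, 0, 0, 0, 0, 0, -2, 0.1, 0, 0, 0, 0, 0, -2.8, 0.1, -0.1, 0, 0, 0, 0, -3.8, 0.1, -0.2, 0, 0, 0, 0, -5, 0.1, -0.4, 0, 0, 0, 0, -6.5, 0.1, -0.6, 0, 0, 0, 0, -8, 0.1, -0.8, 0, 0, 0, 0, -9.5, 0.1, -1, 0]'

```text
time: 5.1
tool_pos: [0.5078, -0.0344, 0.0621]
ee_rot: [-3.142, 0.001, -3.135]
wrist_force: [-2.0, -0.3, -0.5]
width: 0.0469
finger_force: 0.7
```

Emit:
move_arm --deltas '[0, 0, 0, -1.3, 0, -0.15, 0, 0, 0, 0, -2.6, 0, -0.3, 0, 0, 0, 0, -3.9, 0, -0.45, 0, 0, 0, 0, -5, 0, -0.6, 0, 0, 0, 0, -5.8, 0, -0.7, 0, 0, 0, 0, -6.5, 0, -0.7, 0, 0, 0, 0, -7.1, 0, -0.7, 0, 0, 0, 0, -7.4, 0, -0.7, 0]'

```text
time: 5.9
tool_pos: [0.5807, -0.0341, 0.0683]
ee_rot: [3.142, 0.0, -3.135]
wrist_force: [0.5, -0.2, 0.1]
width: 0.0465
finger_force: 0.0
```

Emit:
move_arm --deltas '[0, 0, 0, 2, 0, 0, 0, 0, 0, 0, 2.5, 0, -4, 0, 0, 0, 0, 6, 0, -8, 0, 0, 0, 0, 10.5, 0, -9, 0, 0, 0, 0, 15, 0, -10, 0, 0, 0, 0, 19, 0, -10, 0, 0, 0, 0, 22, 0, -10, 0, 0, 0, 0, 22, 0, -10, 0]'

```text
time: 6.7
tool_pos: [0.3577, -0.0353, 0.1689]
ee_rot: [-3.141, 0.002, -3.136]
wrist_force: [0.1, -1.0, -0.3]
width: 0.0469
finger_force: 0.0
```

```bash
python3 - <<'E'
from h import *
s=snap('top','t3'); print(s['obs']['tool_pos'],s['obs']['wrist_force'])
E
```

```text
[ 0.35773746 -0.03525313  0.1688511 ] [ 0.10934162 -1.01996724 -0.30959226]
```

View pics/t3.png

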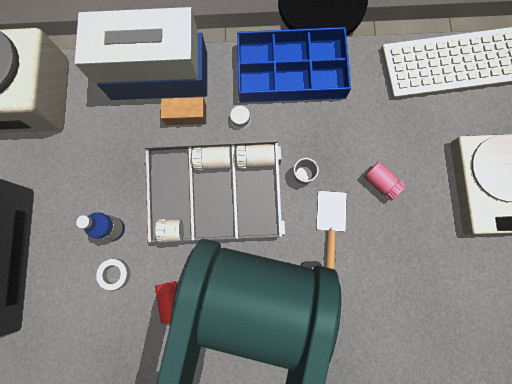

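Both long jars sit in their seats at (211,157) and (256,155), and the short jar is still at (168,230). Everything visible is in place, so I'm handing in.

```bash
python3 -c "
from bench import robot
print(robot.close_job())"
```

```text
the job is handed in; nothing more can be done
None
```

Both long jars (middle and right lanes) are seated against the stop, the short jar is still at the bottom of the left lane, nothing else in view was disturbed, and the job was handed in at about 7 s.

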